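# Kit stripped laptop parts into their foam trays

### The job

Put the four parts taken out of the laptop - battery, cooling fan, solid-state drive and copper heat sink - each into the foam tray whose cut-out has its shape, lying flat on the yellow floor and square in the cut-out (the heat sink fits only one way round; the others may go either end first). Set each one down gently without dropping it, and do not disturb the screwdriver or the dish of screws.

Things in the scene. Friction and masses are not known exactly. Their poses are not given: they have to be found in the camera images.
- battery: Loose black battery pack, block 120 (x) x 52 (y) x 14 (z) mm with pale label, 140 g. Origin: centre of its underside; x along its length, z up. Grip across its 52 mm width.
- fan: Loose dark grey laptop blower fan, block 74 (x) x 54 (y) x 12 (z) mm with a round bladed inlet on top, 60 g. Origin: centre of its underside; x along its length. Grip across its 54 mm width.
- ssd: Loose narrow solid-state drive, blue board under a finned silver heat spreader, 80 (x) x 24 (y) x 9 (z) mm overall, 40 g. Origin: centre of its underside; x along its length. Grip across its 24 mm width.
- heatsink: Loose copper heat sink, 90 g: a straight heat pipe along x, 10 mm wide, 3 to 10 mm above the underside, joins a cold plate with steel clamps (x -70 to -26 mm, 46 wide, 5 high) to a fin stack (x +30 to +50 mm, 64 wide, 10 high). Origin: under the middle of the bare pipe, level with the underside; +x to the fins. Grip across the pipe at the origin.
- battery_tray: Tray for the battery, cut-out 134 (x) x 66 (y) mm . Fixed foam tray 170x104x13: black top, yellow floor 6 above the bench, part drawn on it, 7 mm slack a side. Grey finger slots 56 wide, floor-deep, centred on the origin, run out through both long sides (along y). Origin: on the tray's underside, below the cut-out's centre; x along its length.
- fan_tray: Tray for the fan, cut-out 88 (x) x 68 (y) mm, the drawing shows a round inlet. Fixed foam tray 170x104x13: black top, yellow floor 6 above the bench, part drawn on it, 7 mm slack a side. Grey finger slots 56 wide, floor-deep, centred on the origin, run out through both long sides (along y). Origin: on the tray's underside, below the cut-out's centre; x along its length.
- ssd_tray: Tray for the solid-state drive, narrow cut-out 94 (x) x 38 (y) mm. Fixed foam tray 170x104x13: black top, yellow floor 6 above the bench, part drawn on it, 7 mm slack a side. Grey finger slots 56 wide, floor-deep, centred on the origin, run out through both long sides (along y). Origin: on the tray's underside, below the cut-out's centre; x along its length.
- heatsink_tray: Heat sink tray, T cut-out (mm): x -77 to 23, 60 wide (plate); x 23 to 57, 78 wide (fins). Fixed foam tray 170x104x13: black top, yellow floor 6 above the bench, part drawn on it, 7 mm slack a side. Grey finger slots 56 wide, floor-deep, centred on the origin, run out through both long sides (along y). Origin: tray underside (x -95 to 75), where the heat sink's origin belongs; +x to fins.
- screwdriver: Loose screwdriver with a red handle, 160 mm long, lying on the bench beyond the left (+y) end of the trays; leave alone. Origin: near its middle, on the bench.
- screw_dish: Loose round steel dish with small screws, 80 mm across, 22 mm high, beyond the right (-y) end of the trays; leave alone. Origin: centre of its underside.
Things that resemble listed ones, but are neither listed nor needed, are in the scene too. What is shaped like the heatsink but green, purple or turquoise is not meant.

How it is judged (in metres and radians):
At the end, for the whole second after the job is handed in: Each part is at rest in its own tray: origin within 12 mm of the tray's (horizontally), x axes within 0.2 rad (either way round), underside 4 to 8 mm above the tray's underside (floor: 6 mm), tilt below 0.05 rad. The heat sink can meet this only with its fins in the wide end (horizontal distance between battery and battery_tray below 0.012 m and angle between the x axis of battery and the x axis of battery_tray, either way round below 0.2 rad and z of battery in the frame of battery_tray between 0.004 and 0.008 m and angle between each of battery, fan, ssd, heatsink's own z axis and vertical below 0.05 rad and linear speed of each of battery, fan, ssd, heatsink below 0.01 m/s and angular speed of each of battery, fan, ssd, heatsink below 0.1 rad/s and horizontal distance between fan and fan_tray below 0.012 m and angle between the x axis of fan and the x axis of fan_tray, either way round below 0.2 rad and z of fan in the frame of fan_tray between 0.004 and 0.008 m and horizontal distance between ssd and ssd_tray below 0.012 m and angle between the x axis of ssd and the x axis of ssd_tray, either way round below 0.2 rad and z of ssd in the frame of ssd_tray between 0.004 and 0.008 m and horizontal distance between heatsink and heatsink_tray below 0.012 m and angle between the x axis of heatsink and the x axis of heatsink_tray, either way round below 0.2 rad and z of heatsink in the frame of heatsink_tray between 0.004 and 0.008 m); the robot touches nothing.
It fails at once if a part is dropped or flung: it moves faster than 0.7 m/s (a fall of about 25 mm) without being held ((linear speed of battery above 0.7 m/s and contact force between the fingers and battery below 0.1 N) or (linear speed of fan above 0.7 m/s and contact force between the fingers and fan below 0.1 N) or (linear speed of ssd above 0.7 m/s and contact force between the fingers and ssd below 0.1 N) or (linear speed of heatsink above 0.7 m/s and contact force between the fingers and heatsink below 0.1 N)).
It fails at once if the screwdriver or the screw dish is moved more than 20 mm (distance of any of screwdriver, screw_dish from where it was at the start of the episode above 0.02 m).
It also fails if it takes over 96 s, if anything falls off the work surface, if the arm or the gripper's body presses on something with over 40 N, if the wrist force passes 120 N, or if a joint passes its speed limit or range.

### The arm

A 6-joint arm with a two-finger parallel gripper is mounted at the origin on the work surface. World frame = base frame: x ahead of the robot, y to its left, z up, the work surface at z = 0. Lengths are in mm, angles in rad, forces in N, time in s.
With the tool pointing down it reaches from about 300 to 775 mm from the base axis. Payload 14.6 kg.
Tool frame: the origin (TCP) lies between the finger pads; the fingertips stand 25 mm ahead of it and the grasp point (between the pads) lies 6 mm ahead of it; y points along the fingers, z is the direction in which the jaws open and shut, and the axes are right-handed (so a half turn about y gives the same grasp; the last joint's range is limited). The gripper opens to 85 mm and grips with 20 to 120 N. Pads are 22 mm wide; open, the fingers measure 114 mm over their backs; the gripper's body (76 mm by 85 mm) begins 54 mm behind the grasp point. The pads swing forward as they close: fully open they stand 13 mm farther back than shut.
Start: joints at [-0.067, 0.3, 1.521, -0, 1.321, -0.067], TCP at [549.991, -0.002, 256.281] pointing down, gripper open.
Joint ranges: [-3.03, 3.03], [-0.79, 2.21], [0.23, 2.52], [-1.04, 4.18], [0, 3.07], [-2.55, 2.55]. Speed limits (rad/s): [2.22, 2.22, 2.57, 3.14, 3.14, 3.14].

### API

Orientations are given as a rotation vector (axis times angle).
In Python, from station import ctrl, optics gives the robot as it stands.
- The arm moves only by the shell command python3 -m inch 'ROWS'. ROWS is JSON, a list of rows, each a list of 5 numbers: the closure, from -1 (fully open) to 1 (shut), then the shift along the tool's x, y, z in mm, then the turn about the tool's y in rad. In form: [[gripper, dx, dy, dz, yaw], ...]. A call has exactly 5 rows; each row shifts and turns the pose as measured when the row begins, along the tool's axes as they then stand; what a row does not reach is not made up. A row lasts 1/8 s, in which the tool goes at most 62.5 mm and 10.7 degrees, less where a joint would pass 70% of its speed; a pose out of reach is approached as far as the arm can. A call is refused whole if a number of a shift passes 62.5 or a number of a turn 0.188, either way. A call with a gripper value outside its range is refused whole. The fingers move at their own pace and stop on an object; the grip force is fixed at half the most. Time passes only in rows, so rows that do not move let the fingers close, or fill a call up. It gives the time, the measured TCP pose, the force and the opening at its end, in the units of the state.
- ctrl.observe(): the state, without advancing time (a new reading comes with each control period).
- optics.read_camera(name): name is "scene" or "side" or "wrist"; returns (picture, depth): 400x640x3 uint8, red, green, blue; 400x640 float32, mm along the optical axis (not along the pixel's ray), 0 where there is no reading.
- optics.camera_model(name): a dict with "vertical_fov" (degrees; the focal length in pixels is half the picture's height over the tangent of half this angle, whatever the lens; pixels are square), "cx", "cy" (the principal point, pixels), "view" (4x4, takes a point from world to camera coordinates). Camera axes: x right, y up, looking along -z (the intrinsics and any distortion apply to the point x, -y, -z); pixel columns grow to the right and rows downward; lengths in mm; the calibration is good to about 2 mm. A picture is of the moment at which its call begins: read the wrist's pose just before it. camera_model takes no time and is no camera call; for the wrist camera it gives the pose at the moment of the call.
- ctrl.close_job(): hands the job in, once; it reports no verdict.
The state is a dict: "t": time; "joint_positions": joint angles; "qvel": joint speeds; "tau": joint torques, N m; "eef_pos": TCP position; "tcp_rot": TCP orientation; "ft_force": force on the tool from outside, world axes, zero at the start; "torque": the same for the moment, N m; "grip_width": opening from 0.0 (shut) to 1.0 (fully open).
Only numpy, scipy, OpenCV 4.12 (cv2) and the standard library are available. Lean on these libraries where they do the work, as an engineer would, in place of code of your own. Each camera call takes 0.05 s, during which the arm holds its last target.

## Working session

There is one attempt and no reset: what is moved stays moved. The work goes in short steps, Python scripts to look and compute and a shell command to move; the robot and the scene stay as the last step left them, time stands still between calls to the robot, and variables do not carry over. Pictures are saved under pics/ and viewed, and the job is handed in when it is done.

```bash
ls; mkdir -p pics; python3 - <<'E'
from station import ctrl, optics
import cv2, json, numpy as np
s=ctrl.observe(); print({k:np.round(v,3).tolist() for k,v in s.items()})
for n in ["scene","side","wrist"]:
    m=optics.camera_model(n); print(n,{k:(np.round(v,3).tolist() if not isinstance(v,str) else v) for k,v in m.items()})
    p,d=optics.read_camera(n); cv2.imwrite(f"pics/{n}0.png",p[:,:,::-1]); np.save(f"pics/{n}0d.npy",d)
E
```

```text
pics
{'t': 0.0, 'joint_positions': [-0.067, 0.301, 1.522, -0.0, 1.321, -0.067], 'qvel': [-0.003, -0.0, 0.0, 0.001, 0.0, 0.0], 'tau': [0.002, -54.349, -36.178, 0.0, 0.004, -0.0], 'eef_pos': [549.777, 0.015, 255.682], 'tcp_rot': [-1.21, 1.21, -1.209], 'ft_force': [-0.317, 1.137, 0.863], 'torque': [-0.017, -0.045, -0.007], 'grip_width': 1.0}
scene {'vertical_fov': 45.272, 'cx': 315.092, 'cy': 202.332, 'view': [[-0.266, 0.964, -0.003, 139.91], [-0.768, -0.21, 0.605, 347.815], [0.582, 0.164, 0.796, -1533.507], [0.0, 0.0, 0.0, 1.0]]}
side {'vertical_fov': 45.462, 'cx': 317.345, 'cy': 199.728, 'view': [[0.994, -0.105, -0.013, -451.873], [0.084, 0.713, 0.696, -60.969], [-0.064, -0.694, 0.718, -1585.949], [0.0, 0.0, 0.0, 1.0]]}
wrist {'vertical_fov': 70.357, 'cx': 323.702, 'cy': 198.934, 'view': [[1.0, -0.001, -0.001, -548.832], [0.0, 0.959, -0.282, 35.435], [0.001, 0.282, 0.959, -378.686], [0.0, 0.0, 0.0, 1.0]]}
```

View pics/scene0.png

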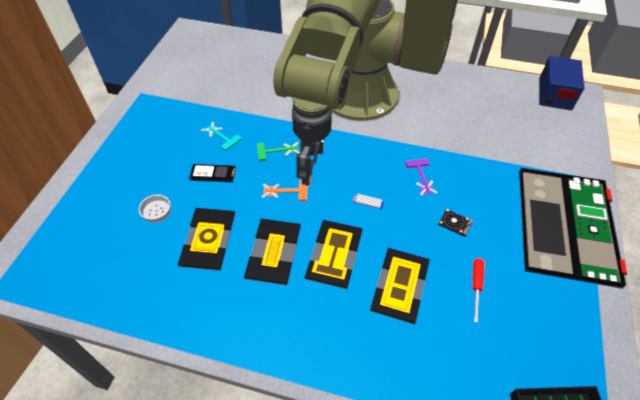

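View pics/side0.png

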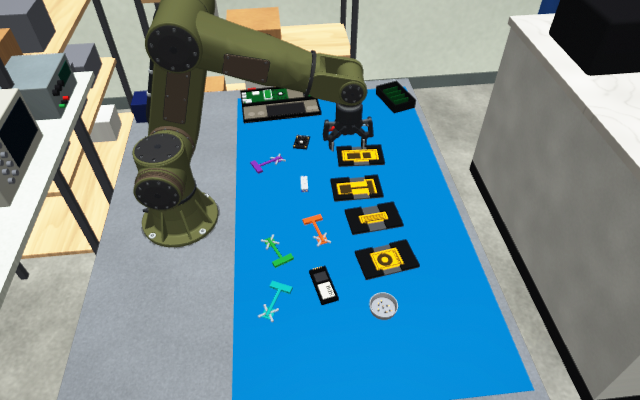

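View pics/wrist0.png

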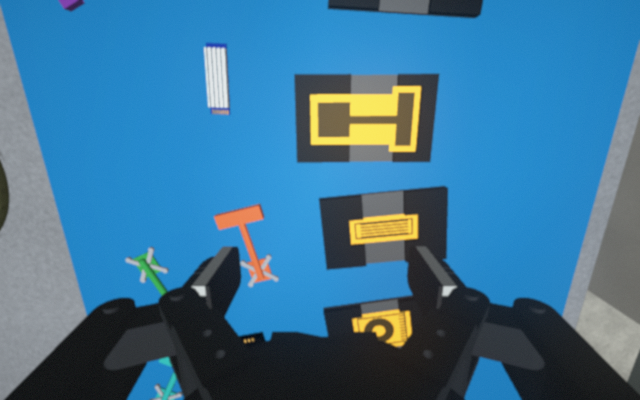

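The wrist picture (right = +x, up = +y) shows the heat sink tray at (367,118), the SSD tray at (385,228), the fan tray at (382,328), the SSD at (217,78) and the orange heat sink at (245,240).

Candidates, by scene pixel:
- **Heat sink:** orange (285,190). The decoys are turquoise (220,135), green (275,150) and purple (420,175).
- **Battery:** black with a white label (213,172). The dark panels inside the laptop at (548,228) could be confused with it.
- **Fan:** (456,221).
- **SSD:** (368,200). The green boards in the crate at (555,395) and in the laptop could be confused with it.

Next I'll check these choices in close crops and get rough positions.

```bash
cat > h.py <<'E'
from station import ctrl, optics
import cv2, numpy as np
from scipy.spatial.transform import Rotation as R
def cam(n):
    m=optics.camera_model(n); f=200/np.tan(np.radians(m["vertical_fov"])/2)
    V=np.array(m["view"]).reshape(4,4)
    return dict(f=f,cx=m["cx"],cy=m["cy"],R=V[:3,:3],t=V[:3,3],C=-V[:3,:3].T@V[:3,3])
def ray(c,uv,z):
    uv=np.atleast_2d(uv).astype(float)
    d=np.c_[(uv[:,0]-c["cx"])/c["f"],-(uv[:,1]-c["cy"])/c["f"],-np.ones(len(uv))]@c["R"]
    return c["C"]+d*((z-c["C"][2])/d[:,2])[:,None]
def dep(c,uv,D):
    uv=np.atleast_2d(uv).astype(int); Z=D[uv[:,1],uv[:,0]]
    return (np.c_[(uv[:,0]-c["cx"])/c["f"],-(uv[:,1]-c["cy"])/c["f"],-np.ones(len(uv))]*Z[:,None]-c["t"])@c["R"]
def proj(c,P):
    q=np.atleast_2d(P)@c["R"].T+c["t"]; return np.c_[c["cx"]+c["f"]*q[:,0]/-q[:,2],c["cy"]+c["f"]*q[:,1]/q[:,2]]
def state():
    s=ctrl.observe(); M=R.from_rotvec(s["tcp_rot"]).as_matrix(); return s,np.array(s["eef_pos"]),M
def snap(n,name):
    c=cam(n); p,D=optics.read_camera(n); p=np.ascontiguousarray(p[:,:,::-1]); cv2.imwrite(f"pics/{name}.png",p); np.save(f"pics/{name}.npy",D); return c,p,D
E
python3 - <<'E'
from h import *
s,p,M=state(); print(np.round(M,2))
c=cam("scene"); I=cv2.imread("pics/scene0.png"); D=np.load("pics/scene0d.npy")
for k,uv in dict(heat=(285,190),bat=(213,172),fan=(456,221),ssd=(368,200),tb=(402,285),tf=(208,238),ts=(273,250),th=(335,253),drv=(478,285),dish=(154,208)).items():
    print(k,np.round(ray(c,uv,10)[0]),np.round(dep(c,uv,D)[0]))
a=I[120:300,130:500]; cv2.imwrite("pics/crop0.png",cv2.resize(a,None,fx=2.1,fy=2.1,interpolation=cv2.INTER_CUBIC))
E
```

```text
[[-0. -0.  1.]
 [-1.  0. -0.]
 [-0. -1. -0.]]
heat [ 447. -105.   10.] [ 447. -105.   11.]
bat [ 438. -316.   10.] [ 442. -313.   15.]
fan [428. 345.  10.] [432. 344.  15.]
ssd [421. 116.  10.] [419. 115.   7.]
tb [644. 242.  10.] [643. 242.   8.]
tf [ 643. -244.   10.] [ 641. -245.    7.]
ts [633. -77.  10.] [631. -78.   6.]
th [601.  71.  10.] [601.  71.   9.]
drv [597. 411.  10.] [606. 408.  24.]
dish [ 594. -416.   10.] [ 591. -419.    6.]
```

View pics/crop0.png

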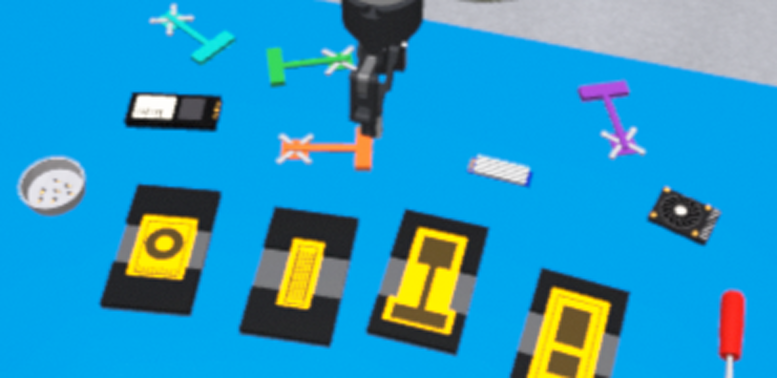

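The crop confirms the choices: the orange (copper) T with steel clamps is the heat sink, and the others are green, purple and turquoise. Next I'll measure poses from the masks.

```bash
cat >> h.py <<'E'
def rect(c,m,z,off=(0,0)):
    """largest contour of mask -> world points on plane z -> min area rect: centre, long side, short side, angle of long axis"""
    cs=cv2.findContours(m.astype(np.uint8),cv2.RETR_EXTERNAL,cv2.CHAIN_APPROX_NONE)[0]
    k=max(cs,key=cv2.contourArea)[:,0,:]+np.array(off)
    W=ray(c,k,z)[:,:2].astype(np.float32)
    (x,y),(w,h),a=cv2.minAreaRect(W); B=cv2.boxPoints(((x,y),(w,h),a))
    e=B[1]-B[0],B[2]-B[1]; L=max(e,key=np.linalg.norm); S=min(e,key=np.linalg.norm)
    return np.round([x,y,np.linalg.norm(L),np.linalg.norm(S)],1),round(float((np.arctan2(L[1],L[0])+np.pi/2)%np.pi-np.pi/2),3)
def hsv(I): return cv2.cvtColor(I,cv2.COLOR_BGR2HSV)
def notblue(I):
    H=hsv(I); m=((H[...,0]>90)&(H[...,0]<112)&(H[...,1]>150)&(H[...,2]>90)); return (~m).astype(np.uint8)
E
python3 - <<'E'
from h import *
def roi(I,x0,y0,x1,y1): 
    z=np.zeros(I.shape[:2],np.uint8); z[y0:y1,x0:x1]=1; return z
print(hsv(cv2.imread("pics/scene0.png"))[300,300],hsv(cv2.imread("pics/wrist0.png"))[50,250])
cw=cam("wrist"); I=cv2.imread("pics/wrist0.png"); nb=notblue(I)
print("W ssd",rect(cw,nb&roi(I,190,30,245,125),9))
print("W th",rect(cw,nb&roi(I,280,60,450,175),13), "cut",rect(cw,(hsv(I)[...,2]>120)&(abs(hsv(I)[...,0].astype(int)-26)<8)&(roi(I,280,60,450,175)>0),13))
print("W ts",rect(cw,nb&roi(I,310,180,460,280),13))
H=hsv(I); o=((H[...,0]<15)&(H[...,1]>120)&(H[...,2]>120))&(roi(I,200,190,290,290)>0)
print("W heat",rect(cw,o,7))
for n,rs in dict(scene=dict(bat=(183,155,245,190,14),fan=(430,200,480,245,12),ssd=(345,185,390,215,9),tb=(365,240,435,330,13),tf=(172,200,242,278,13),ts=(240,210,304,290,13),th=(302,212,366,290,13)),side=dict(bat=(300,258,345,310,14),fan=(285,130,317,155,12),ssd=(292,170,315,197,9),tf=(350,232,425,285,13),ts=(340,198,408,238,13),th=(326,172,388,203,13))).items():
    I=cv2.imread(f"pics/{n}0.png"); nb=notblue(I); c=cam(n)
    for k,(a,b,e,f,z) in rs.items(): print(n,k,rect(c,nb&roi(I,a,b,e,f),z))
E
```

```text
[ 99 255 239] [102 203 205]
W ssd (array([421.3, 112.5,  77.9,  27.8]), 1.53)
W th (array([599.1,  67.9, 169. , 102.2]), -0.001) cut (array([598. ,  67.6, 133.8,  78.8]), -0.001)
W ts (array([642.5, -92.3, 187.5, 141.2]), 0.094)
W heat (array([ 443.3, -104.9,  110.7,   63.9]), -1.326)
scene bat (array([ 443.6, -314.7,  120. ,   56.9]), -1.382)
scene fan (array([432.1, 343.4,  72.8,  57.7]), 1.297)
scene ssd (array([421.4, 114. ,  77.5,  31.5]), 1.524)
scene tb (array([643.2, 237. , 172.2, 103.5]), -0.055)
scene tf (array([ 642.9, -244.7,  173.2,  104.6]), 0.161)
scene ts (array([634.6, -75.5, 172.7, 103.7]), 0.101)
scene th (array([601.8,  69.5, 173.1, 103.3]), -0.004)
side bat (array([ 436.3, -321.7,  127. ,   52.2]), -1.359)
side fan (array([427.2, 336.9,  79.5,  52.9]), 1.289)
side ssd (array([416.8, 108.1,  76.8,  25. ]), 1.48)
side tf (array([ 637.6, -252.2,  170.9,  108.8]), 0.164)
side ts (array([629.1, -82.9, 170.2, 110.2]), 0.098)
side th (array([596.4,  62.4, 168.5, 111.7]), 0.002)
```

```bash
python3 -m inch '[[-1,25,10,-36,0],[-1,25,10,-36,0],[-1,25,10,-36,0],[-1,0,0,0,-0.122],[-1,0,0,0,-0.122]]'; python3 - <<'E'
from h import *
s,p,M=state(); print(s["t"],np.round(p,1),np.round(M,2).tolist(),np.round(s["joint_positions"],2))
snap("wrist","w1")
E
```

```text
t: 0.78
eef_pos: [437.8, -76.9, 223.8]
tcp_rot: [-1.319, 1.025, -1.021]
ft_force: [0.3, 0.4, -1.1]
grip_width: 1.003
0.775 [437.8 -76.9 223.8] [[0.25, -0.0, 0.97], [-0.97, 0.0, 0.25], [-0.0, -1.0, -0.0]] [-0.26  0.1   1.84 -0.    1.2  -0.51]
```

View pics/w1.png

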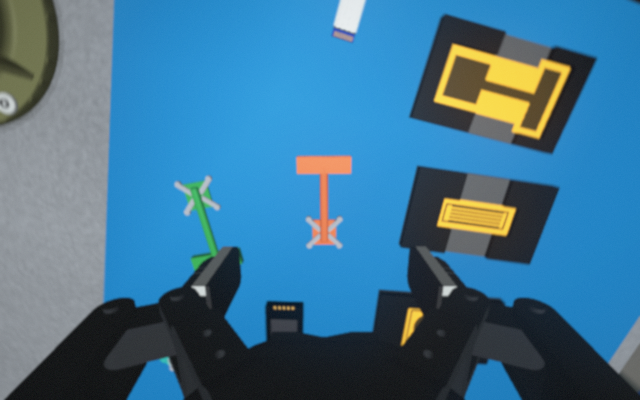

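The heat sink is at image column 324, with its fins at (324,165) and its plate at (324,232), square to the jaws. The green decoy is at (205,215), to the left. The SSD tray at (478,215) is fully visible.

```bash
python3 - <<'E'
from h import *
c=cam("wrist"); I=cv2.imread("pics/w1.png"); H=hsv(I)
o=((H[...,0]<15)&(H[...,1]>100)&(H[...,2]>120)).astype(np.uint8)
def sub(m,x0,y0,x1,y1): z=np.zeros_like(m); z[y0:y1,x0:x1]=m[y0:y1,x0:x1]; return z
fin=rect(c,sub(o,285,145,365,178),10); print("fin",fin)
ys,xs=np.nonzero(sub(o,310,180,338,212)); pp=ray(c,np.c_[xs,ys],10)
print("pipe ends",[np.round(ray(c,(xs[ys==r].mean(),r),10)[0],1) for r in (180,195,211)])
ys,xs=np.nonzero(sub(o,300,213,350,260)); print("plate far row",ys.max(),np.round(ray(c,(324,ys.max()+.5),5)[0],1),"near",np.round(ray(c,(324,ys.min()),5)[0],1))
nb=notblue(I); print("ts",rect(c,sub(nb,395,160,565,270),13)); 
print("green near", np.round(ray(c,[(205,180),(228,262)],10),0).tolist())
E
```

```text
fin (array([432.7, -63.2,  62.2,  23.7]), 0.256)
pipe ends [array([436.6, -78.2,  10. ]), array([441.3, -96.1,  10. ]), array([ 446.5, -115.9,   10. ])]
plate far row 243 [ 458.7 -160.2    5. ] near [ 448.2 -119.9    5. ]
ts (array([630.6, -89.5, 171.6, 134.3]), 0.115)
green near [[300.0, -114.0, 10.0], [344.0, -215.0, 10.0]]
```

```bash
python3 -m inch '[[-1,24,40,-1,0],[-1,0,60,0,0],[-1,0,60,0,0],[-1,0,28,0,0],[-1,0,7,0,0]]'; python3 -m inch '[[1,0,0,0,0],[1,0,0,0,0],[1,0,0,0,0],[1,0,0,0,0],[1,0,0,0,0]]'; python3 - <<'E'
from h import *
snap("wrist","w2")
E
```

```text
t: 1.45
eef_pos: [443.7, -101.2, 24.3]
tcp_rot: [-1.316, 1.024, -1.026]
ft_force: [0.5, 0.7, 1.0]
grip_width: 1.002
t: 2.08
eef_pos: [445.6, -101.6, 27.8]
tcp_rot: [-1.314, 1.021, -1.031]
ft_force: [1.4, 0.4, -1.2]
grip_width: 0.088
```

View pics/w2.png

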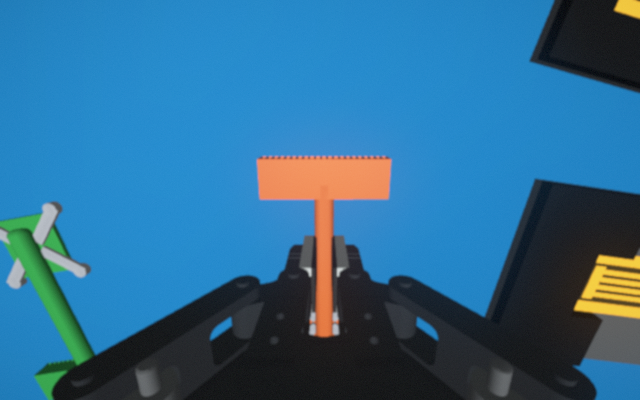

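The heat sink is gripped: the pipe is between the pads and the fins are at (323,178). I'll lift it and turn it.

```bash
python3 -m inch '[[1,0,-30,0,0],[1,0,-40,0,0],[1,0,-20,0,0],[1,0,0,0,0.183],[1,0,0,0,0.183]]'; python3 -m inch '[[1,0,0,0,0.183],[1,0,0,0,0.183],[1,0,0,0,0.183],[1,0,0,0,0.183],[1,0,0,0,0.183]]';python3 -m inch '[[1,0,0,0,0.183],[1,0,0,0,0.183],[1,0,0,0,0.183],[1,0,0,0,0],[1,0,0,0,0]]'; python3 - <<'E'
from h import *
s,p,M=state(); print(s["t"],np.round(p,1),np.round(M,3).tolist(),np.round(s["joint_positions"],2))
c,I,D=snap("wrist","w3"); H=hsv(I)
o=((H[...,0]<15)&(H[...,1]>100)&(H[...,2]>120)).astype(np.uint8); o[205:]=0
fz=p[2]-28+10; print(fz,"fin",rect(c,o,fz)); d=np.array([608.5,67.8,0])-p; print("to tray tool",np.round(M.T@d,1))
E
```

```text
t: 2.75
eef_pos: [444.5, -101.3, 120.4]
tcp_rot: [-1.143, 1.299, -1.307]
ft_force: [0.1, -0.1, -1.9]
grip_width: 0.087
t: 3.38
eef_pos: [443.8, -101.1, 120.1]
tcp_rot: [-0.496, 1.935, -1.94]
ft_force: [-1.0, 0.3, -1.2]
grip_width: 0.091
t: 4.0
eef_pos: [443.2, -101.0, 119.6]
tcp_rot: [-0.061, -2.194, 2.197]
ft_force: [0.7, 0.8, -0.3]
grip_width: 0.088
4.0 [ 443.2 -101.   119.6] [[-0.999, 0.002, -0.054], [0.054, -0.001, -0.999], [-0.002, -1.0, 0.001]] [-0.3   0.26  1.92 -0.    0.95  1.32]
101.6471256598493 fin (array([ 483.5, -102.6,   63.4,   23.4]), 1.516)
to tray tool [-155.7  119.8 -177.5]
```

View pics/w3.png

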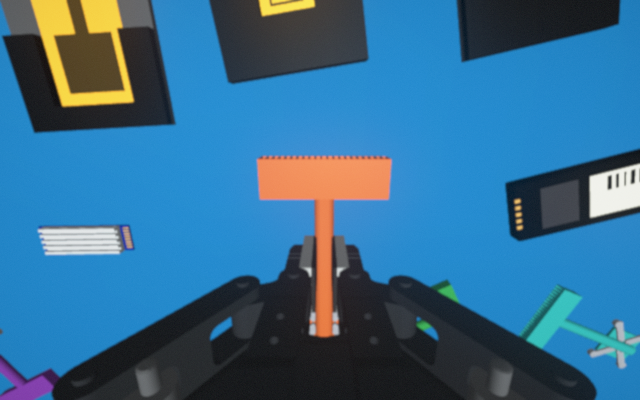

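```bash
python3 -m inch '[[1,-39,0,-44,0],[1,-39,0,-44,0],[1,-39,0,-44,0],[1,-38,0,-44,0],[1,0,0,0,-0.054]]'; python3 - <<'E'
from h import *
s,p,M=state(); print(s["t"],np.round(p,1),np.round(M,3).tolist())
c,I,D=snap("wrist","w4"); d=np.array([608.5,67.8,34])-p; print("to tray tool",np.round(M.T@d,1))
E
```

```text
t: 4.68
eef_pos: [611.9, 71.9, 119.5]
tcp_rot: [-0.01, 2.212, -2.216]
ft_force: [-0.9, -1.1, -1.3]
grip_width: 0.086
4.675 [611.9  71.9 119.5] [[-1.0, 0.003, 0.012], [-0.012, -0.002, -1.0], [-0.003, -1.0, 0.002]]
to tray tool [ 3.7 85.4  3.9]
```

View pics/w4.png

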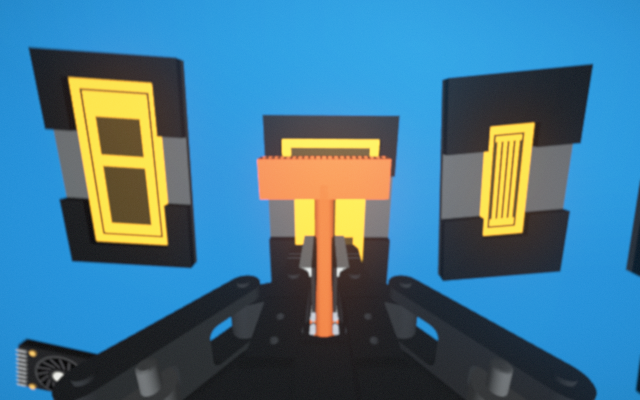

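```bash
python3 -m inch '[[1,4,25,4,0],[1,0,30,0,0],[1,0,13,0,0],[1,0,0,0,0],[1,0,0,0,0]]'; python3 - <<'E'
from h import *
s,p,M=state(); print(s["t"],np.round(p,1),np.round(M,3).tolist())
c,I,D=snap("wrist","w5"); d=np.array([608.5,67.8,34])-p; print("to tray tool",np.round(M.T@d,1))
E
```

```text
t: 5.35
eef_pos: [607.4, 65.5, 51.2]
tcp_rot: [-0.016, 2.208, -2.213]
ft_force: [-0.3, -0.1, -1.7]
grip_width: 0.09
5.35 [607.4  65.5  51.2] [[-1.0, 0.004, 0.019], [-0.019, -0.002, -1.0], [-0.004, -1.0, 0.002]]
to tray tool [-1.1 17.2 -2.4]
```

View pics/w5.png

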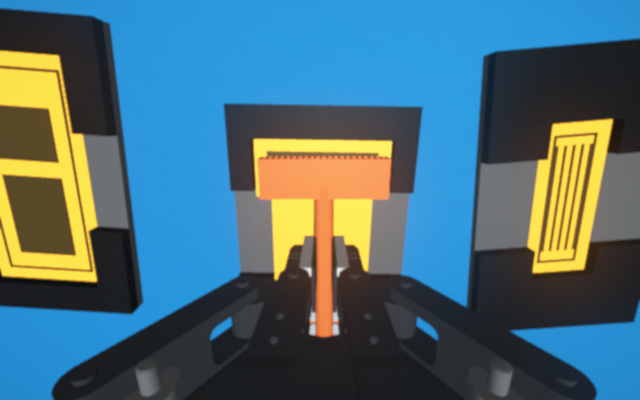

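```bash
python3 -m inch '[[1,-1,8,-1.5,0.015],[1,0,6,0,0],[1,0,0,0,0],[1,0,2,0,0],[1,0,0,0,0]]'; python3 - <<'E'
from h import *
s,p,M=state(); print(s["t"],np.round(p,1),np.round(M,3).tolist())
c,I,D=snap("wrist","w6"); d=np.array([608.5,67.8,34])-p; print("to tray tool",np.round(M.T@d,1))
E
```

```text
t: 6.02
eef_pos: [609.1, 67.2, 35.5]
tcp_rot: [0.003, 2.215, -2.219]
ft_force: [-0.2, -0.2, -1.3]
grip_width: 0.092
6.025 [609.1  67.2  35.5] [[-1.0, 0.006, 0.003], [-0.003, -0.002, -1.0], [-0.006, -1.0, 0.002]]
to tray tool [ 0.6  1.4 -0.6]
```

View pics/w6.png

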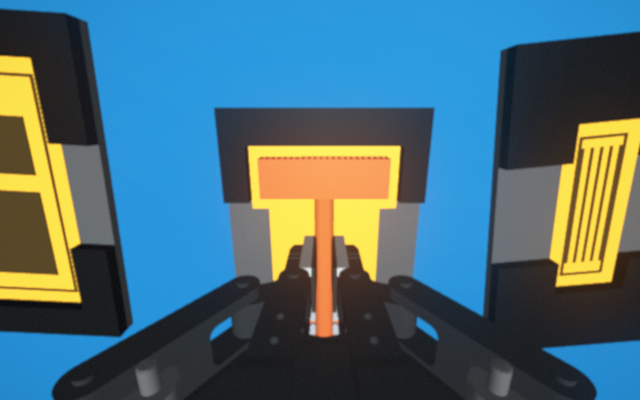

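The fins sit in the wide end with even gaps (cut-out 249–401, fins 257–391). I'll lower the last 1.5 mm and release.

```bash
python3 -m inch '[[1,0,1.5,0,0],[1,0,0.5,0,0],[1,0,0,0,0],[-1,0,0,0,0],[-1,0,0,0,0]]'; python3 -m inch '[[-1,0,0,0,0],[-1,0,0,0,0],[-1,0,-40,0,0],[-1,0,-50,0,0],[-1,0,-50,0,0]]'; python3 - <<'E'
from h import *
s,p,M=state(); print(s["t"],np.round(p,1),np.round(M,3).tolist())
c,I,D=snap("wrist","w7")
E
```

```text
t: 6.7
eef_pos: [609.5, 67.1, 34.1]
tcp_rot: [0.005, 2.214, -2.219]
ft_force: [0.2, 0.7, 0.3]
grip_width: 0.512
t: 7.32
eef_pos: [606.9, 67.3, 173.6]
tcp_rot: [-0.004, 2.218, -2.223]
ft_force: [0.3, 0.6, -0.1]
grip_width: 1.0
7.325 [606.9  67.3 173.6] [[-1.0, -0.001, 0.003], [-0.003, -0.002, -1.0], [0.001, -1.0, 0.002]]
```

View pics/w7.png

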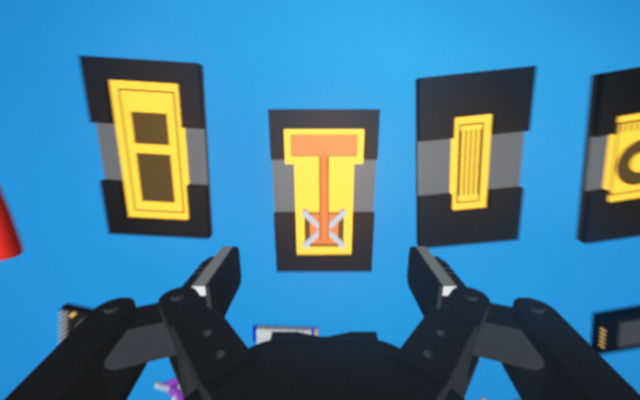

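The heat sink lies square in its tray, with even gaps around fins (324,147) and plate (323,230). Now I'll measure the trays in this view and head for the SSD.

```bash
cat >> h.py <<'E'
def sub(m,x0,y0,x1,y1): z=np.zeros_like(m,dtype=np.uint8); z[y0:y1,x0:x1]=m[y0:y1,x0:x1]; return z
def yel(I):
    H=hsv(I).astype(int); return ((abs(H[...,0]-25)<9)&(H[...,1]>110)&(H[...,2]>120)).astype(np.uint8)
def totool(tgt):
    s,p,M=state(); return np.round(M.T@(np.array(tgt,float)-p),1)
def tyaw(): 
    M=state()[2]; return round(float(np.arctan2(M[1,2],M[0,2])),3)
E
python3 - <<'E'
from h import *
c=cam("wrist"); I=cv2.imread("pics/w7.png"); nb=notblue(I); y=yel(I)
print("tb",rect(c,sub(nb,70,40,216,245),13),rect(c,sub(y,95,60,200,230),8))
print("ts",rect(c,sub(nb,412,55,545,255),13),rect(c,sub(y,440,100,505,220),8))
print("th",rect(c,sub(nb,260,100,385,275),13))
print(tyaw(),totool((421.5,113,120)), np.round(state()[0]["joint_positions"],2))
E
```

```text
tb (array([643.6, 239.8, 174. , 110.9]), -0.051) (array([643.4, 242.5, 140.6,  70.7]), -0.049)
ts (array([628.9, -78.6, 183.2, 113.9]), 0.093) (array([633.9, -82.6,  98.8,  41.8]), 0.097)
th (array([601. ,  67.9, 173.3, 107.7]), 0.001)
-1.568 [188.   59.5 -46.2] [ 0.05  0.5   1.42 -0.    1.21  1.62]
```

```bash
python3 -m inch '[[-1,46,3,-6,0],[-1,46,3,-6,0],[-1,46,3,-6,0],[-1,46,3,-6,0],[-1,0,0,0,-0.18]]';  python3 -m inch '[[-1,0,0,0,-0.18],[-1,0,0,0,-0.18],[-1,0,0,0,-0.18],[-1,0,0,0,-0.18],[-1,0,0,0,-0.18]]'; python3 -m inch '[[-1,0,0,0,-0.18],[-1,0,0,0,-0.18],[-1,0,0,0,-0.03],[-1,0,0,0,0],[-1,0,0,0,0]]'; python3 - <<'E'
from h import *
c,I,D=snap("wrist","w8"); nb=notblue(I)
print(np.round(state()[1],1),tyaw(),totool((421.5,113,28)))
E
```

```text
t: 8.0
eef_pos: [419.9, 91.4, 167.7]
tcp_rot: [-0.182, 2.115, -2.121]
ft_force: [0.5, -0.7, 1.1]
grip_width: 1.002
t: 8.62
eef_pos: [419.6, 91.6, 168.0]
tcp_rot: [-0.944, 1.523, -1.541]
ft_force: [0.8, -0.8, 0.2]
grip_width: 0.998
t: 9.25
eef_pos: [419.6, 91.6, 167.9]
tcp_rot: [-1.169, 1.238, -1.26]
ft_force: [0.0, -0.2, 0.4]
grip_width: 0.996
[419.6  91.6 167.9] -0.057 [-21.5 139.9  -1.7]
```

View pics/w8.png

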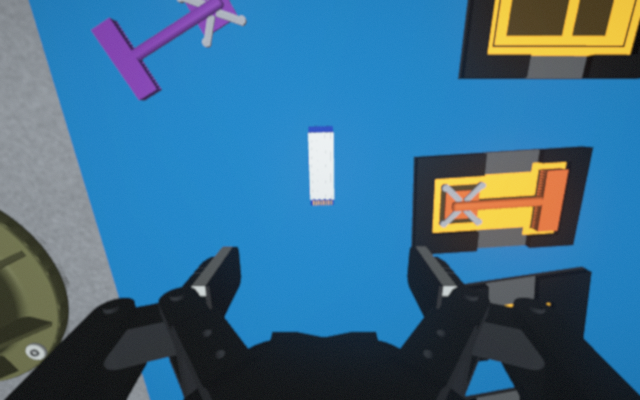

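The SSD is at (321,165), upright between the fingers, with its blue end at row 127 and gold contacts at row 203.

```bash
python3 - <<'E'
from h import *
c=cam("wrist"); I=cv2.imread("pics/w8.png"); nb=notblue(I); 
r=rect(c,sub(nb,295,115,345,215),7); print(r)
ys,xs=np.nonzero(sub(nb,295,115,345,215)); 
for q in (140,190): print(np.round(ray(c,(xs[ys==q].mean(),q),9)[0],1))
print(totool((*r[0][:2],28)),tyaw())
E
```

```text
(array([420. , 114.5,  78. ,  26.1]), 1.523)
[421.4 141.5   9. ]
[419.4  92.2   9. ]
[-22.9 139.9  -3.3] -0.057
```

```bash
python3 -m inch '[[-1,-23,40,-3,-0.012],[-1,0,50,0,0],[-1,0,35,0,0],[-1,0,8,0,0],[-1,0,0,0,0]]'; python3 - <<'E'
from h import *
print(np.round(state()[1],1),tyaw(),totool((420,114.5,27.5)))
E
```

```text
t: 9.93
eef_pos: [421.9, 115.6, 33.1]
tcp_rot: [-1.168, 1.231, -1.257]
ft_force: [0.4, 1.0, 0.9]
grip_width: 0.998
[421.9 115.6  33.1] -0.051 [ 1.2  5.6 -1.9]
```

```bash
python3 -m inch '[[-1,1,5.5,-1.5,0],[1,0,0,0,0],[1,0,0,0,0],[1,0,0,0,0],[1,0,0,0,0]]'; python3 -m inch '[[1,0,0,0,0],[1,0,-30,0,0],[1,0,-40,0,0],[1,0,-20,0,0],[1,0,0,0,0.18]]'; python3 - <<'E'
from h import *
print(np.round(state()[1],1),tyaw())
c,I,D=snap("wrist","w9")
E
```

```text
t: 10.55
eef_pos: [422.1, 114.8, 30.8]
tcp_rot: [-1.163, 1.228, -1.259]
ft_force: [-1.7, -0.8, 3.0]
grip_width: 0.248
t: 11.18
eef_pos: [419.4, 114.7, 123.5]
tcp_rot: [-1.066, 1.362, -1.389]
ft_force: [-1.2, 1.2, -0.3]
grip_width: 0.249
[419.4 114.7 123.5] -0.235
```

View pics/w9.png

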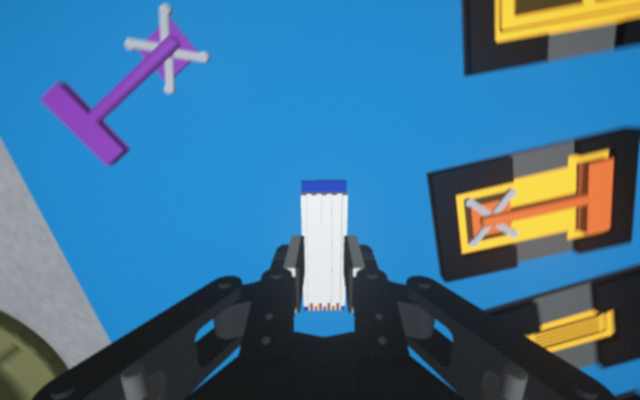

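The SSD is held between the pads (board 301–347, rows 180–310). Turning.

```bash
python3 -m inch '[[1,0,0,0,0.177],[1,0,0,0,0.177],[1,0,0,0,0.177],[1,0,0,0,0.177],[1,0,0,0,0.177]]'; python3 -m inch '[[1,0,0,0,0.177],[1,0,0,0,0.177],[1,0,0,0,0],[1,0,0,0,0],[1,0,0,0,0]]'; python3 - <<'E'
from h import *
print(np.round(state()[1],1),tyaw(),totool((612,-80,110)))
E
```

```text
t: 11.85
eef_pos: [418.5, 114.6, 121.7]
tcp_rot: [-0.408, 1.97, -1.98]
ft_force: [-0.4, -0.2, -1.6]
grip_width: 0.251
t: 12.48
eef_pos: [417.9, 114.5, 120.5]
tcp_rot: [-0.065, 2.169, -2.171]
ft_force: [-0.3, 0.5, 0.4]
grip_width: 0.245
[417.9 114.5 120.5] -1.489 [-177.4   14.7  209.6]
```

```bash
python3 -m inch '[[1,-37,2,43,0],[1,-37,2,43,0],[1,-37,2,43,0],[1,-37,2,43,0],[1,-26,2,34,0]]'; python3 -m inch '[[1,0,0,0,-0.015],[1,0,0,0,0],[1,0,0,0,0],[1,0,0,0,0],[1,0,0,0,0]]'; python3 - <<'E'
from h import *
print(np.round(state()[1],1),tyaw(),totool((632,-79,34)))
c,I,D=snap("wrist","w10"); nb=notblue(I)
E
```

```text
t: 13.1
eef_pos: [614.2, -79.6, 114.7]
tcp_rot: [-0.082, 2.16, -2.161]
ft_force: [-0.7, 1.4, 0.1]
grip_width: 0.247
t: 13.72
eef_pos: [613.8, -79.4, 114.0]
tcp_rot: [-0.104, 2.15, -2.151]
ft_force: [0.3, 0.6, 0.6]
grip_width: 0.245
[613.8 -79.4 114. ] -1.453 [-16.5  80.3   1.6]
```

View pics/w10.png

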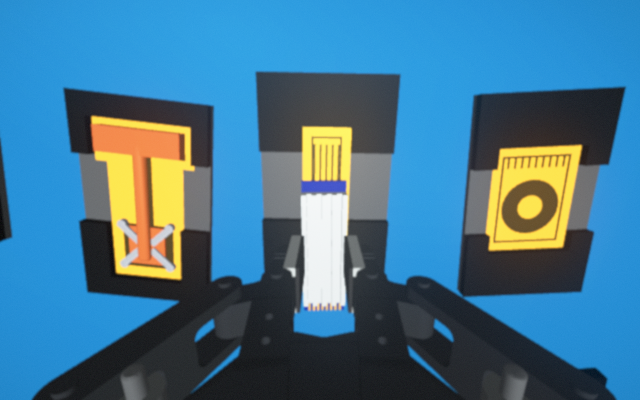

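```bash
python3 - <<'E'
from h import *
c=cam("wrist")
P=ray(c,[(257,72),(400,73.5)],13)[:,:2]; print("far edge",np.round(P,1).tolist())
e=P[1]-P[0]; n=np.array([-e[1],e[0]])/np.linalg.norm(e); n*=np.sign(n[0]); print(np.linalg.norm(e),"yaw",np.arctan2(n[1],n[0])); print("centre by far edge",P.mean(0)-85*n)
S=ray(c,[(262,152.5),(396,152.5)],13)[:,:2]; print("slot edge",np.round(S,1).tolist(),S.mean(0)-28*n)
Y=ray(c,[(303,127),(352,128)],13)[:,:2]; print("cut end",np.round(Y,1).tolist(),Y.mean(0)-47*n)
# ssd in hand: ends
z=114-30.5
a=ray(c,[(324,180)],z+7)[0];b=ray(c,[(324,311)],z+7)[0]; print("ssd",np.round((a+b)/2,1),np.linalg.norm(a-b),"tcp",np.round(state()[1],1))
# fan tray
P=ray(c,[(475,95),(625,87)],13)[:,:2];e=P[1]-P[0]; n=np.array([-e[1],e[0]])/np.linalg.norm(e); n*=np.sign(n[0]); print("fan",np.linalg.norm(e),"yaw",np.arctan2(n[1],n[0]),P.mean(0)-85*n)
E
```

```text
far edge [[710.5, -19.4], [721.5, -121.2]]
102.35902250544002 yaw 0.10773149738239407
centre by far edge [631.48908467 -79.42778012]
slot edge [[653.8, -26.4], [665.8, -128.6]] [631.99232558 -80.51473636]
cut end [[676.4, -55.8], [680.0, -92.4]] [631.45072786 -79.16170828]
ssd [615.  -78.7  90.5] 77.46997732007966 tcp [613.8 -79.4 114. ]
fan 108.34981204909232 yaw 0.16783529241229006 [ 638.85613614 -245.90936618]
```

```bash
python3 -m inch '[[1,-8,20,0.5,0.015],[1,-7,30,0.5,0],[1,0,15,0,0],[1,0,5,0,0],[1,0,0,0,0]]'; python3 - <<'E'
from h import *
print(np.round(state()[1],1),tyaw(),totool((630.5,-80,36.5)))
c,I,D=snap("wrist","w11"); nb=notblue(I)
E
```

```text
t: 14.4
eef_pos: [631.1, -78.3, 44.5]
tcp_rot: [-0.086, 2.156, -2.158]
ft_force: [0.2, 0.7, 0.7]
grip_width: 0.248
[631.1 -78.3  44.5] -1.468 [1.  7.9 1.7]
```

View pics/w11.png

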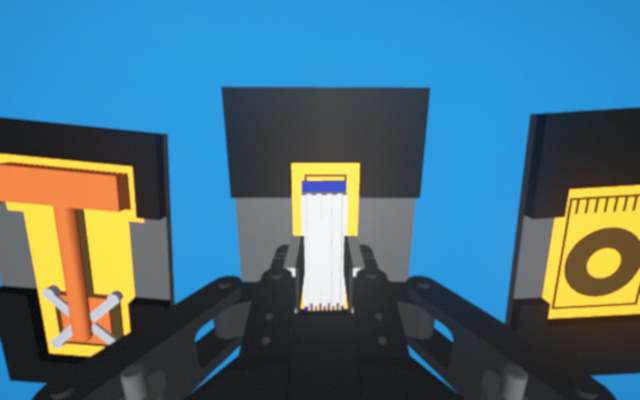

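```bash
python3 -m inch '[[1,0.5,4,1,0],[1,0,3,0,0],[1,0,0.5,0,0],[1,0,0,0,0],[1,0,0,0,0]]'; python3 - <<'E'
from h import *
print(np.round(state()[1],1),tyaw(),totool((630.5,-80,36.5)))
c,I,D=snap("wrist","w12"); print(np.round(state()[0]["ft_force"],1))
E
```

```text
t: 15.08
eef_pos: [631.6, -79.6, 38.7]
tcp_rot: [-0.082, 2.154, -2.158]
ft_force: [0.4, 0.1, -1.2]
grip_width: 0.245
[631.6 -79.6  38.7] -1.468 [1.2 2.2 0.3]
[ 0.8 -0.3 -0. ]
```

View pics/w12.png

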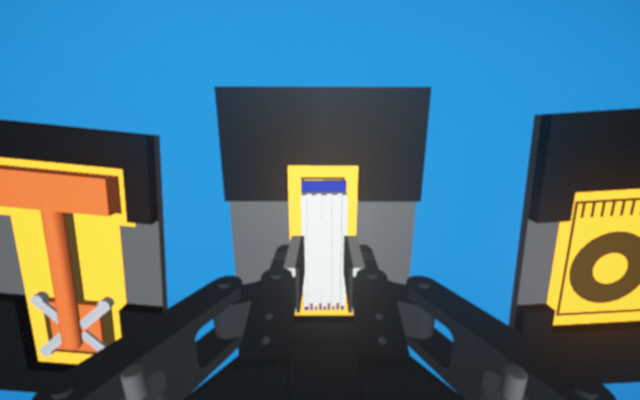

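The margins around the SSD are even, about 12 px each side. I'll lower 2 mm and watch the force.

```bash
python3 -m inch '[[1,1,2,0,0],[1,0,0.5,0,0],[1,0,0.5,0,0],[1,0,0,0,0],[1,0,0,0,0]]'; python3 - <<'E'
from h import *
print(np.round(state()[1],1),tyaw(),totool((630.5,-80,36.5)),np.round(state()[0]["ft_force"],1))
E
```

```text
t: 15.75
eef_pos: [631.0, -79.7, 37.2]
tcp_rot: [-0.081, 2.152, -2.157]
ft_force: [-0.3, 0.3, 2.5]
grip_width: 0.248
[631.  -79.7  37.2] -1.467 [0.6 0.7 0.2] [-0.3  0.3  2.5]
```

```bash
python3 -m inch '[[-1,0,0,0,0],[-1,0,0,0,0],[-1,0,0,0,0],[-1,0,0,0,0],[-1,0,-30,0,0]]'; python3 -m inch '[[-1,0,-40,0,0],[-1,0,-50,0,0],[-1,0,-30,0,0],[-1,0,0,0,0],[-1,0,0,0,0]]'; python3 - <<'E'
from h import *
print(np.round(state()[1],1),tyaw(),totool((443,-340,180)))
c,I,D=snap("wrist","w13")
E
```

```text
t: 16.38
eef_pos: [628.9, -79.5, 64.9]
tcp_rot: [-0.086, 2.156, -2.158]
ft_force: [-0.4, -0.4, 1.0]
grip_width: 1.0
t: 17.0
eef_pos: [626.0, -79.5, 189.4]
tcp_rot: [-0.084, 2.155, -2.158]
ft_force: [-0.3, 0.5, -0.8]
grip_width: 0.997
[626.  -79.5 189.4] -1.467 [209.    4.8 240.2]
```

View pics/w13.png

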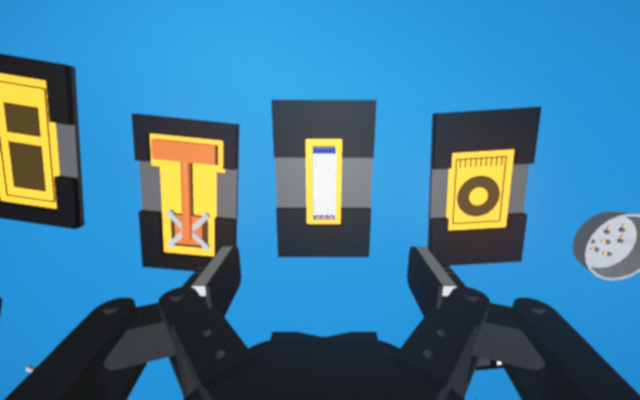

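The SSD lies square in its tray at (324,185). Next is the battery.

```bash
python3 -m inch '[[-1,35,-2,40,0],[-1,35,0,40,0],[-1,35,0,40,0],[-1,35,0,40,0],[-1,35,0,40,0]]'; python3 -m inch '[[-1,32,0,36,0],[-1,0,0,0,-0.185],[-1,0,0,0,-0.185],[-1,0,0,0,-0.185],[-1,0,0,0,-0.185]]';  python3 -m inch '[[-1,0,0,0,-0.185],[-1,0,0,0,-0.185],[-1,0,0,0,-0.185],[-1,0,0,0,-0.185],[-1,0,0,0,-0.185]]'; python3 -m inch '[[-1,0,0,0,0],[-1,0,0,0,0],[-1,0,0,0,0],[-1,0,0,0,0],[-1,0,0,0,0]]'; python3 - <<'E'
from h import *
print(np.round(state()[1],1),tyaw(),totool((440,-317,30)),np.round(state()[2],3).tolist())
c,I,D=snap("wrist","w14")
E
```

```text
t: 17.68
eef_pos: [468.3, -299.2, 180.8]
tcp_rot: [-0.099, 2.161, -2.154]
ft_force: [0.1, -0.2, 0.6]
grip_width: 1.003
t: 18.3
eef_pos: [435.1, -341.8, 173.5]
tcp_rot: [-0.77, 1.712, -1.702]
ft_force: [0.5, -0.7, -0.6]
grip_width: 0.998
t: 18.92
eef_pos: [433.5, -340.5, 166.7]
tcp_rot: [-1.292, 1.047, -1.031]
ft_force: [-0.1, 0.4, 0.1]
grip_width: 0.998
t: 19.55
eef_pos: [433.0, -340.0, 164.5]
tcp_rot: [-1.288, 1.057, -1.035]
ft_force: [-0.2, 0.2, 0.5]
grip_width: 1.003
[ 433.  -340.   164.5] 0.216 [-18.3 135.   11.3] [[0.214, -0.001, 0.977], [-0.977, 0.02, 0.214], [-0.02, -1.0, 0.004]]
```

View pics/w14.png

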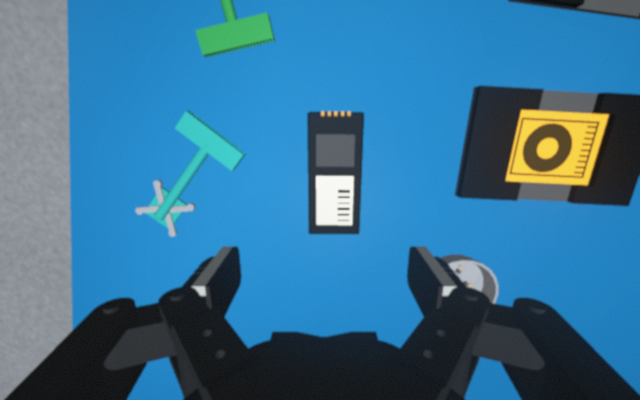

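```bash
python3 - <<'E'
from h import *
c=cam("wrist"); I=cv2.imread("pics/w14.png"); nb=notblue(I)
r=rect(c,sub(nb,290,95,380,245),14); print(r,r[1]+np.pi/2-tyaw())
print(totool((*r[0][:2],28)))
E
```

```text
(array([ 438.6, -317.7,  119.4,   49.8]), -1.359) -0.004203673205103425
[-17.9 137.    9.7]
```

```bash
python3 -m inch '[[-1,-18,40,10,0],[-1,0,50,0,0],[-1,0,35,0,0],[-1,0,8,0,0],[-1,0,0,0,0]]'; python3 - <<'E'
from h import *
print(np.round(state()[1],1),tyaw(),totool((438.6,-317.7,24)))
E
```

```text
t: 20.23
eef_pos: [440.2, -318.1, 30.7]
tcp_rot: [-1.288, 1.054, -1.04]
ft_force: [-0.6, 0.2, 0.1]
grip_width: 1.002
[ 440.2 -318.1   30.7] 0.215 [-0.6  6.7 -1.5]
```

```bash
python3 -m inch '[[-1,-0.5,7,-1,0],[1,0,0,0,0],[1,0,0,0,0],[1,0,0,0,0],[1,0,0,0,0]]'; python3 -m inch '[[1,0,0,0,0],[1,0,-20,0,0],[1,0,-30,0,0],[1,0,-30,0,0],[1,0,0,0,0]]'; python3 - <<'E'
from h import *
print(np.round(state()[1],1),tyaw(),np.round(state()[2],3).tolist())
c,I,D=snap("wrist","w15")
E
```

```text
t: 20.85
eef_pos: [440.4, -319.0, 27.0]
tcp_rot: [-1.288, 1.05, -1.045]
ft_force: [-0.0, -0.2, -0.6]
grip_width: 0.588
t: 21.48
eef_pos: [439.3, -319.7, 108.3]
tcp_rot: [-1.288, 1.052, -1.043]
ft_force: [0.2, 0.3, -2.0]
grip_width: 0.589
[ 439.3 -319.7  108.3] 0.214 [[0.213, 0.005, 0.977], [-0.977, 0.015, 0.213], [-0.013, -1.0, 0.008]]
```

View pics/w15.png

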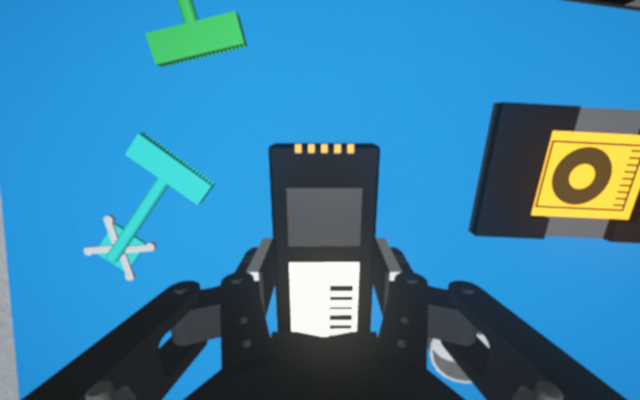

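The battery is held (270–380, terminals at row 148) and level. I'll turn it, then carry it to its tray.

```bash
python3 -m inch '[[1,0,-5,0,0.184],[1,0,0,0,0.184],[1,0,0,0,0.184],[1,0,0,0,0.184],[1,0,0,0,0.184]]'; python3 -m inch '[[1,0,0,0,0.184],[1,0,0,0,0.184],[1,0,0,0,0.184],[1,0,0,0,0.184],[1,0,0,0,0.184]]'; python3 - <<'E'
from h import *
print(np.round(state()[1],1),tyaw(),totool((618,239,105)),np.round(state()[0]["joint_positions"],2))
E
```

```text
t: 22.15
eef_pos: [436.4, -317.3, 104.2]
tcp_rot: [-0.768, 1.741, -1.697]
ft_force: [-0.7, 0.7, -1.6]
grip_width: 0.59
t: 22.78
eef_pos: [433.8, -315.1, 95.9]
tcp_rot: [-0.083, -2.2, 2.133]
ft_force: [-0.7, 1.2, -2.6]
grip_width: 0.588
[ 433.8 -315.1   95.9] -1.663 [-132.4    5.6 -568.7] [-0.7   0.47  1.69  0.02  1.01  0.95]
```

```bash
python3 -m inch '[[1,-13,-5,-50,0],[1,-13,-3,-55,0],[1,-13,0,-55,0],[1,-13,0,-55,0],[1,-13,0,-55,0]]'; python3 - <<'E'
from h import *
print(np.round(state()[1],1),tyaw(),totool((618,239,105)),np.round(state()[2],3).tolist())
E
```

```text
t: 23.4
eef_pos: [523.4, -47.3, 103.7]
tcp_rot: [-0.083, -2.193, 2.12]
ft_force: [0.3, -1.1, -0.4]
grip_width: 0.583
[523.4 -47.3 103.7] -1.673 [ -65.     6.6 -294.3] [[-0.994, -0.023, -0.102], [0.102, 0.035, -0.994], [0.027, -0.999, -0.032]]
```

```bash
python3 -m inch '[[1,-13,0,-55,0],[1,-13,0,-55,0],[1,-13,0,-55,0],[1,-13,0,-55,0],[1,-9,0,-40,0]]'; python3 -m inch '[[1,0,0,0,-0.05],[1,0,0,0,0],[1,0,0,0,0],[1,0,0,0,0],[1,0,0,0,0]]'; python3 - <<'E'
from h import *
print(np.round(state()[1],1),tyaw(),totool((643,240,33)),np.round(state()[2],3).tolist())
c,I,D=snap("wrist","w16")
E
```

```text
t: 24.02
eef_pos: [609.5, 214.8, 101.8]
tcp_rot: [-0.071, -2.186, 2.118]
ft_force: [0.5, -0.1, -2.2]
grip_width: 0.59
t: 24.65
eef_pos: [607.9, 216.3, 96.1]
tcp_rot: [-0.01, -2.209, 2.142]
ft_force: [0.2, -0.2, -1.8]
grip_width: 0.589
[607.9 216.3  96.1] -1.622 [-36.5  62.3 -23.6] [[-0.998, -0.041, -0.051], [0.05, 0.032, -0.998], [0.042, -0.999, -0.03]]
```

View pics/w16.png

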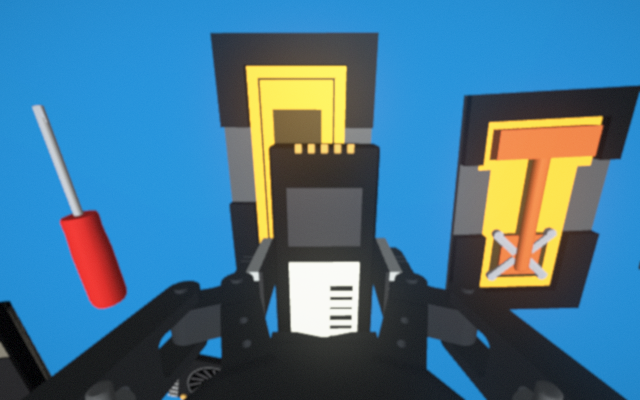

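The battery tray is ahead at (295,150). The tool has crept about 0.05 rad off vertical, so I'll measure the tray and the held battery here before lowering.

```bash
python3 - <<'E'
from h import *
c=cam("wrist")
for k,uv,z,off in (("far",[(211,34),(378,33)],13,85),("slot",[(224,128),(373,127.5)],13,28),("cut",[(246,66),(347,66)],13,67)):
    P=ray(c,uv,z)[:,:2]; e=P[1]-P[0]; n=np.array([-e[1],e[0]])/np.linalg.norm(e); n*=np.sign(n[0])
    print(k,np.round(np.linalg.norm(e),1),"yaw",np.round(np.arctan2(n[1],n[0]),3),np.round(P.mean(0)-off*n,1))
s,p,M=state(); print(np.round(p,1))
# battery in hand: far top edge
z=p[2]-26+14-2.5
P=ray(c,[(271,146),(379,146)],z)[:,:2]; e=P[1]-P[0]; n=np.array([-e[1],e[0]])/np.linalg.norm(e); n*=np.sign(n[0]); print("bat",np.linalg.norm(e),np.arctan2(n[1],n[0]),P.mean(0)-60*n)
E
```

```text
far 102.9 yaw -0.053 [639.8 236.3]
slot 101.3 yaw -0.046 [640.5 235.1]
cut 64.3 yaw -0.055 [639.6 235.5]
[607.9 216.3  96.1]
bat 48.60391906474583 -0.047667105468729064 [605.142414   216.86828614]
```

```bash
python3 -m inch '[[1,-16,0,-10,0],[1,-16,10,-9,0],[1,0,20,0,0],[1,0,10,0,0],[1,0,0,0,0]]'; python3 - <<'E'
from h import *
print(np.round(state()[1],1),tyaw(),totool((639.5,235.5,33)),np.round(state()[2],3).tolist())
c,I,D=snap("wrist","w17")
E
```

```text
t: 25.32
eef_pos: [639.0, 234.1, 53.4]
tcp_rot: [-0.012, -2.207, 2.141]
ft_force: [0.6, 1.3, -1.4]
grip_width: 0.587
[639.  234.1  53.4] -1.624 [-1.3 20.4 -0.9] [[-0.998, -0.041, -0.053], [0.052, 0.032, -0.998], [0.043, -0.999, -0.029]]
```

View pics/w17.png

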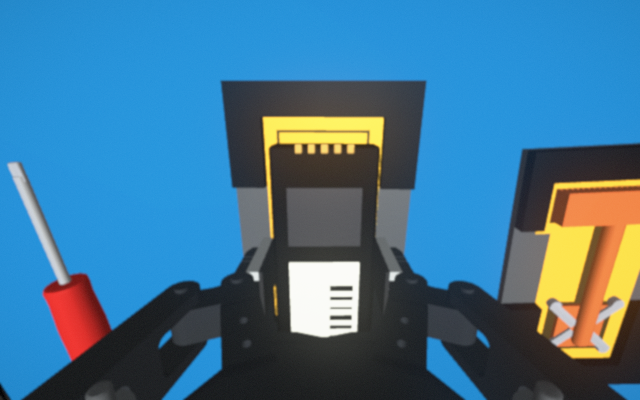

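```bash
python3 -m inch '[[1,-0.5,7,-0.5,0],[1,0,5,0,0],[1,0,2,0,0],[1,0,0,0,0],[1,0,0,0,0]]'; python3 - <<'E'
from h import *
print(np.round(state()[1],1),tyaw(),totool((639.5,235.5,33)),np.round(state()[2],3).tolist())
c,I,D=snap("wrist","w18")
E
```

```text
t: 26.0
eef_pos: [639.5, 235.1, 40.5]
tcp_rot: [-0.015, -2.209, 2.141]
ft_force: [-0.6, -0.2, -2.4]
grip_width: 0.589
[639.5 235.1  40.5] -1.624 [-0.3  7.5 -0.2] [[-0.998, -0.038, -0.053], [0.052, 0.032, -0.998], [0.04, -0.999, -0.03]]
```

View pics/w18.png

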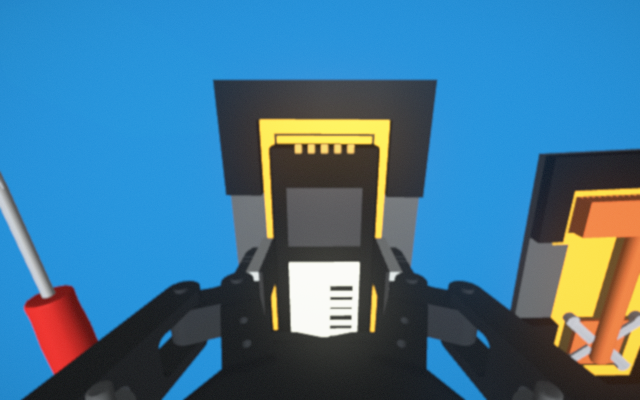

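```bash
python3 - <<'E'
from h import *
c=cam("wrist"); p=state()[1]
print("cut far edge",np.round(ray(c,(324,119.5),13),1)," expected centre+67")
for z in (20,24.6): print("bat far edge",np.round(ray(c,(324,145.5),z),1), np.linalg.norm(np.diff(ray(c,[(270,147),(379,147)],z),axis=0)))
print(p)
E
```

```text
cut far edge [[707.5 232.8  13. ]]  expected centre+67
bat far edge [[696.1 233.2  20. ]] 51.46946788360682
bat far edge [[696.7 233.   24.6]] 49.71154815171268
[639.49631267 235.07353026  40.5563572 ]
```

```bash
python3 -m inch '[[1,-2.5,1,0,0],[1,0,1.5,0,0],[1,0,1,0,0],[1,0,0.5,0,0],[1,0,0,0,0]]'; python3 - <<'E'
from h import *
s=state(); print(np.round(s[1],1),tyaw(),np.round(s[2],3).tolist(),np.round(s[0]["ft_force"],1),np.round(s[0]["torque"],2))
E
```

```text
t: 26.68
eef_pos: [642.2, 235.1, 36.5]
tcp_rot: [-0.015, -2.21, 2.141]
ft_force: [-0.8, 0.0, -1.0]
grip_width: 0.591
[642.2 235.1  36.5] -1.624 [[-0.998, -0.038, -0.053], [0.052, 0.032, -0.998], [0.039, -0.999, -0.03]] [-0.8  0.  -1. ] [-0.08  0.   -0.06]
```

```bash
python3 -m inch '[[1,0,1,0,0],[1,0,0.7,0,0],[1,0,0.7,0,0],[1,0,0.5,0,0],[1,0,0,0,0]]'; python3 - <<'E'
from h import *
s=state(); print(np.round(s[1],1),tyaw(),np.round(s[2],3).tolist(),np.round(s[0]["ft_force"],1),np.round(s[0]["torque"],2))
snap("wrist","w19")
E
```

```text
t: 27.3
eef_pos: [642.3, 235.4, 35.3]
tcp_rot: [-0.016, -2.21, 2.142]
ft_force: [-2.9, 0.1, 4.0]
grip_width: 0.59
[642.3 235.4  35.3] -1.624 [[-0.998, -0.037, -0.053], [0.052, 0.033, -0.998], [0.038, -0.999, -0.031]] [-2.9  0.1  4. ] [-0.27  0.26 -0.12]
```

View pics/w19.png

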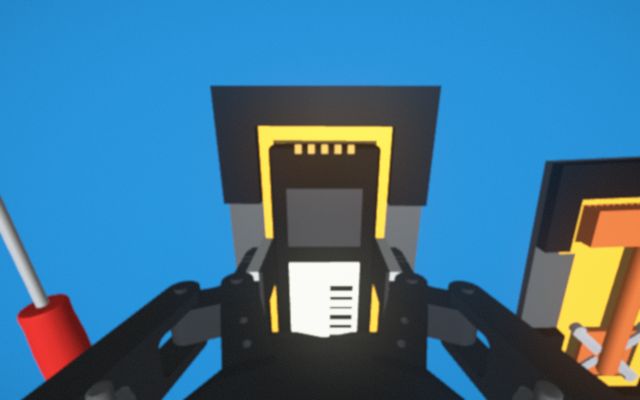

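Contact: the vertical force rose by about 6 N at the far end. I'll ease down 1 mm more and release.

```bash
python3 -m inch '[[1,0,0.8,0,0],[1,0,0.8,0,0],[1,0,0,0,0],[-1,0,0,0,0],[-1,0,0,0,0]]'; python3 -m inch '[[-1,0,0,0,0],[-1,0,0,0,0],[-1,0,-30,0,0],[-1,0,-50,0,0],[-1,0,-50,0,0]]'; python3 - <<'E'
from h import *
s=state(); print(np.round(s[1],1),tyaw(),np.round(s[2],3).tolist(),totool((430,318,180)))
snap("wrist","w20")
E
```

```text
t: 27.98
eef_pos: [642.5, 235.5, 34.3]
tcp_rot: [-0.017, -2.211, 2.142]
ft_force: [-0.8, 0.2, -0.6]
grip_width: 0.978
t: 28.6
eef_pos: [645.6, 230.7, 161.9]
tcp_rot: [-0.008, -2.204, 2.14]
ft_force: [-0.4, -0.3, 0.3]
grip_width: 0.995
[645.6 230.7 161.9] -1.624 [[-0.998, -0.045, -0.053], [0.052, 0.03, -0.998], [0.046, -0.999, -0.028]] [220.4  -5.8 -76.1]
```

View pics/w20.png

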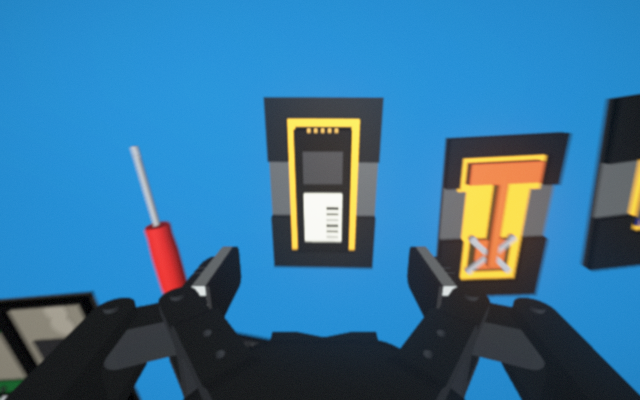

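```bash
python3 - <<'E'
from h import *
c=cam("wrist"); I=cv2.imread("pics/w20.png"); cv2.imwrite("pics/w20c.png",cv2.resize(I[85:280,250:400],None,fx=3,fy=3,interpolation=cv2.INTER_CUBIC))
for uv,z in (((324,127),20),((324,250),20),((324,118.5),13),((324,250.5),13),((324,98),13),((324,267),13)): print(uv,z,np.round(ray(c,uv,z)[0],1))
E
```

```text
(324, 127) 20 [703.4 233.2  20. ]
(324, 250) 20 [578.6 239.9  20. ]
(324, 118.5) 13 [710.5 233.   13. ]
(324, 250.5) 13 [574.1 240.3  13. ]
(324, 98) 13 [728.3 232.1  13. ]
(324, 267) 13 [553.9 241.4  13. ]
```

View pics/w20c.png

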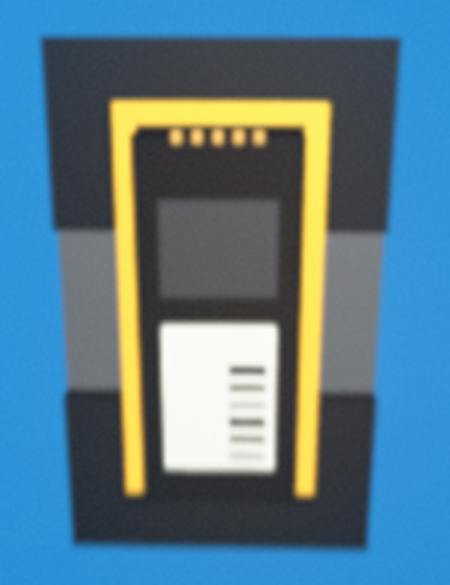

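```bash
python3 - <<'E'
from h import *
c=cam("wrist"); D=np.load("pics/w20.npy")
for uv in ((322,135),(322,165),(322,200),(322,235),(323,246),(300,200),(345,200),(275,115),(370,115),(290,255),(355,255),(355,240)): print(uv,np.round(dep(c,uv,D)[0],1))
print(totool((428,316,180)))
E
```

```text
(322, 135) [697.2 235.1  27.8]
(322, 165) [670.1 236.6  26.9]
(322, 200) [636.4 238.5  27.9]
(322, 235) [599.4 240.6  27.3]
(323, 246) [586.5 240.3  26.1]
(300, 200) [637.  259.6  27. ]
(345, 200) [634.9 216.5  26.2]
(275, 115) [716.2 276.2  22.2]
(370, 115) [711.7 191.8  20.3]
(290, 255) [573.8 276.2  19.7]
(355, 255) [571.2 207.7  19.4]
(355, 240) [589.1 207.4  20.3]
[224.1   0.6 -73.3]
```

The battery is flat: by depth its top is about 7 mm above the tray top everywhere, and the gaps are even. Last is the fan.

```bash
python3 -m inch '[[-1,45,-1,-15,0],[-1,45,-1,-15,0],[-1,45,-1,-15,0],[-1,45,-1,-15,0],[-1,42,-1,-15,0]]'; python3 -m inch '[[-1,0,0,0,-0.17],[-1,0,0,0,-0.17],[-1,0,0,0,-0.17],[-1,0,0,0,-0.17],[-1,0,0,0,-0.17]]';  python3 -m inch '[[-1,0,0,0,-0.17],[-1,0,0,0,-0.17],[-1,0,0,0,-0.15],[-1,0,0,0,0],[-1,0,0,0,0]]'; python3 - <<'E'
from h import *
print(np.round(state()[1],1),tyaw(),totool((430,341,30)),np.round(state()[2],3).tolist())
c,I,D=snap("wrist","w21")
nb=notblue(I); print(rect(c,sub(nb,255,60,400,240),12))
E
```

```text
t: 29.28
eef_pos: [426.3, 318.4, 186.2]
tcp_rot: [-0.027, -2.214, 2.14]
ft_force: [-0.3, 0.0, -0.1]
grip_width: 0.998
t: 29.9
eef_pos: [423.5, 320.0, 186.7]
tcp_rot: [-0.771, 1.781, -1.696]
ft_force: [-0.2, -0.5, 1.1]
grip_width: 1.007
t: 30.52
eef_pos: [423.5, 320.1, 186.4]
tcp_rot: [-1.083, 1.428, -1.346]
ft_force: [0.5, -0.5, 0.2]
grip_width: 1.001
[423.5 320.1 186.4] -0.244 [-17.4 156.8   7. ] [[-0.243, -0.029, 0.97], [-0.97, 0.037, -0.241], [-0.029, -0.999, -0.037]]
(array([430. , 344. ,  73. ,  51.6]), 1.294)
```

View pics/w21.png

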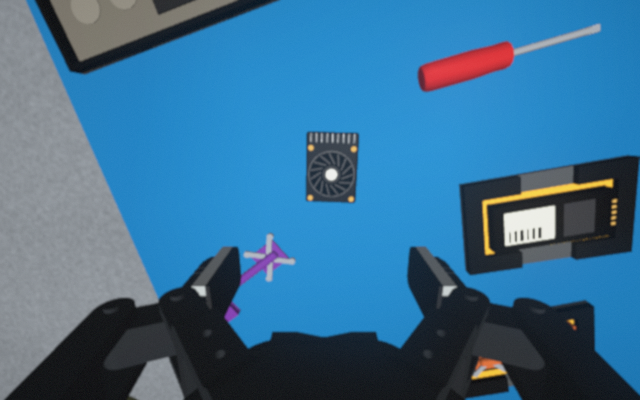

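The fan is at (332,167), with the purple decoy at (268,250), clear of the fingers' path, and the screwdriver at (465,68), far off.

```bash
python3 -m inch '[[-1,0,0,0,0.033],[-1,-20,40,6,0],[-1,0,50,0,0],[-1,0,40,0,0],[-1,0,12,0,0]]'; python3 - <<'E'
from h import *
print(np.round(state()[1],1),tyaw(),totool((430,344,25)))
E
```

```text
t: 31.2
eef_pos: [432.3, 344.3, 42.8]
tcp_rot: [-1.053, 1.46, -1.379]
ft_force: [0.0, 0.9, 0.5]
grip_width: 1.001
[432.3 344.3  42.8] -0.291 [ 1.5 17.9 -1.5]
```

```bash
python3 -m inch '[[-1,1.5,10,-1.5,-0.012],[-1,0,5,0,0],[-1,0,0,0,0],[-1,0,0,0,0],[-1,0,0,0,0]]'; python3 - <<'E'
from h import *
print(np.round(state()[1],1),tyaw(),totool((430,344,25)))
snap("wrist","w22")
E
```

```text
t: 31.82
eef_pos: [431.6, 344.8, 30.9]
tcp_rot: [-1.053, 1.451, -1.37]
ft_force: [-0.3, -0.4, 0.3]
grip_width: 1.0
[431.6 344.8  30.9] -0.28 [ 1.4  5.9 -1.2]
```

View pics/w22.png

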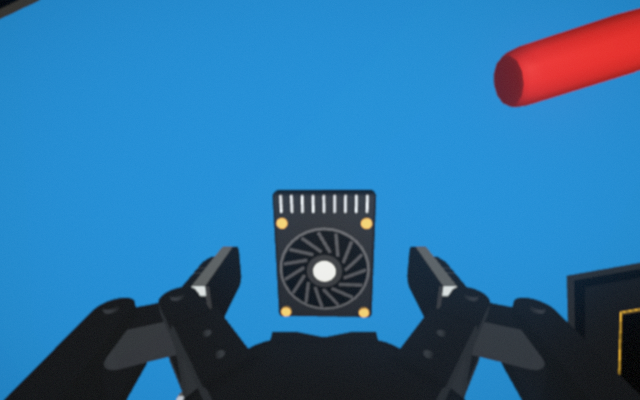

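The fan is centred between the open pads (274–376).

```bash
python3 -m inch '[[-1,1.5,5.5,-1,0],[1,0,0,0,0],[1,0,0,0,0],[1,0,0,0,0],[1,0,0,0,0]]'; python3 -m inch '[[1,0,0,0,0],[1,0,-20,0,0],[1,0,-30,0,0],[1,0,-30,0,0],[1,0,0,0,0]]'; python3 - <<'E'
from h import *
s=state(); print(np.round(s[1],1),tyaw(),np.round(s[2],3).tolist(),np.round(s[0]["joint_positions"],2))
c,I,D=snap("wrist","w23")
E
```

```text
t: 32.5
eef_pos: [430.2, 343.9, 25.7]
tcp_rot: [-1.052, 1.451, -1.37]
ft_force: [0.5, -0.2, -0.7]
grip_width: 0.608
t: 33.12
eef_pos: [431.5, 340.1, 106.7]
tcp_rot: [-1.054, 1.451, -1.37]
ft_force: [-0.0, 0.3, -0.4]
grip_width: 0.608
[431.5 340.1 106.7] -0.28 [[-0.277, -0.021, 0.961], [-0.96, 0.041, -0.276], [-0.034, -0.999, -0.032]] [0.58 0.47 1.67 0.05 1.   0.83]
```

View pics/w23.png

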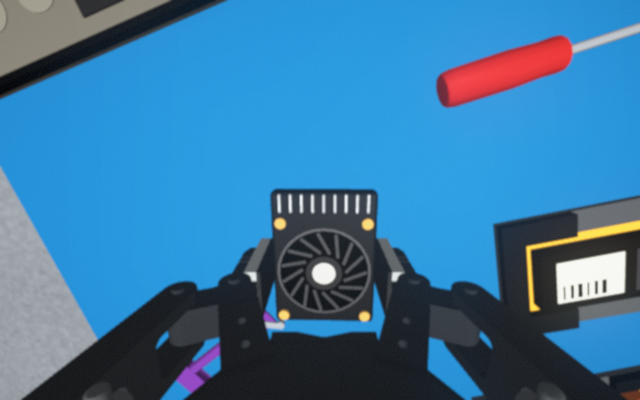

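The fan is held (272–377, vents at row 203). Turning, then carrying.

```bash
python3 -m inch '[[1,0,0,0,0.186],[1,0,0,0,0.186],[1,0,0,0,0.186],[1,0,0,0,0.186],[1,0,0,0,0.186]]'; python3 -m inch '[[1,0,0,0,0.186],[1,0,0,0,0],[1,0,-10,0,0],[1,0,0,0,0],[1,0,0,0,0]]'; python3 - <<'E'
from h import *
print(np.round(state()[1],1),tyaw(),totool((616,-242,110)),np.round(state()[2],3).tolist())
E
```

```text
t: 33.8
eef_pos: [428.4, 338.4, 98.0]
tcp_rot: [-0.385, 2.083, -2.001]
ft_force: [0.1, 0.2, -0.4]
grip_width: 0.61
t: 34.42
eef_pos: [427.4, 337.3, 104.9]
tcp_rot: [-0.218, 2.185, -2.11]
ft_force: [-0.8, -0.2, -0.2]
grip_width: 0.614
[427.4 337.3 104.9] -1.402 [-87.4 -30.3 602.2] [[-0.985, -0.036, 0.168], [-0.169, 0.032, -0.985], [0.03, -0.999, -0.037]]
```

```bash
python3 -m inch '[[1,-8,-3,50,0],[1,-8,-3,55,0],[1,-8,-3,55,0],[1,-8,-3,55,0],[1,-8,-3,55,0]]'; python3 -m inch '[[1,-8,-3,55,0],[1,-8,-3,55,0],[1,-8,-3,55,0],[1,-8,-3,55,0],[1,-8,-3,45,0]]'; python3 - <<'E'
from h import *
print(np.round(state()[1],1),tyaw(),totool((616,-242,110)),np.round(state()[2],3).tolist())
E
```

```text
t: 35.05
eef_pos: [515.3, 73.5, 108.9]
tcp_rot: [-0.228, 2.178, -2.102]
ft_force: [0.3, 0.7, -0.7]
grip_width: 0.608
t: 35.67
eef_pos: [605.0, -189.9, 113.1]
tcp_rot: [-0.231, 2.175, -2.099]
ft_force: [-0.2, 2.2, 0.1]
grip_width: 0.611
[ 605.  -189.9  113.1] -1.386 [-1.2  1.1 53.3] [[-0.982, -0.033, 0.184], [-0.185, 0.032, -0.982], [0.026, -0.999, -0.038]]
```

```bash
python3 -m inch '[[1,-1,0,40,0.02],[1,0,0,10,0],[1,0,0,0,0],[1,0,0,0,0],[1,0,0,0,0]]'; python3 - <<'E'
from h import *
print(np.round(state()[1],1),tyaw(),totool((640,-245.5,35)),np.round(state()[2],3).tolist())
snap("wrist","w24")
E
```

```text
t: 36.3
eef_pos: [615.1, -240.7, 110.4]
tcp_rot: [-0.213, 2.186, -2.109]
ft_force: [0.7, 0.5, -0.8]
grip_width: 0.61
[ 615.1 -240.7  110.4] -1.404 [-25.8  74.3  11.7] [[-0.986, -0.033, 0.166], [-0.167, 0.033, -0.985], [0.027, -0.999, -0.038]]
```

View pics/w24.png

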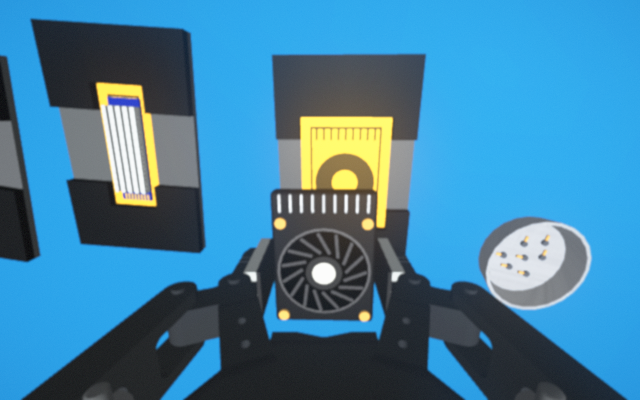

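```bash
python3 - <<'E'
from h import *
c=cam("wrist")
for k,uv,z,off in (("far",[(273,55.5),(425,55)],13,85),("slot",[(279,139.5),(418,139)],13,28),("cut",[(301,118),(392.5,117.5)],13,44)):
    P=ray(c,uv,z)[:,:2]; e=P[1]-P[0]; n=np.array([-e[1],e[0]])/np.linalg.norm(e); n*=np.sign(n[0])
    print(k,np.round(np.linalg.norm(e),1),"yaw",np.round(np.arctan2(n[1],n[0]),3),np.round(P.mean(0)-off*n,1))
z=110.4-26+12
P=ray(c,[(324,190),(324,321)],z); print("fan",np.round(P.mean(0),1),np.linalg.norm(P[0]-P[1]))
print(totool((639.5,-246,50)))
E
```

```text
far 102.3 yaw 0.163 [ 639.3 -248.6]
slot 101.9 yaw 0.174 [ 640.7 -250. ]
cut 65.6 yaw 0.173 [ 639.7 -248.9]
fan [ 613.9 -239.7   96.4] 75.76001026492897
[-24.8  59.4  11.6]
```

```bash
python3 -m inch '[[1,-13,0,7,0.01],[1,-12,15,7,0],[1,0,25,0,0],[1,0,10,0,0],[1,0,3,0,0]]'; python3 - <<'E'
from h import *
print(np.round(state()[1],1),tyaw(),totool((640.5,-249,33)),np.round(state()[2],3).tolist())
snap("wrist","w25")
E
```

```text
t: 36.98
eef_pos: [642.1, -246.2, 57.0]
tcp_rot: [-0.204, 2.187, -2.113]
ft_force: [-0.5, 0.1, -0.6]
grip_width: 0.607
[ 642.1 -246.2   57. ] -1.411 [ 1.4 23.9  3.4] [[-0.987, -0.031, 0.159], [-0.16, 0.032, -0.987], [0.026, -0.999, -0.036]]
```

View pics/w25.png

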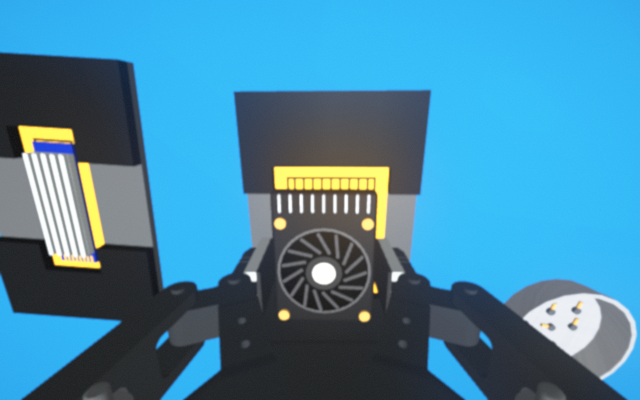

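```bash
python3 -m inch '[[1,1,6,3.5,0],[1,0,6,0,0],[1,0,3,0,0],[1,0,0,0,0],[1,0,0,0,0]]'; python3 - <<'E'
from h import *
print(np.round(state()[1],1),tyaw(),totool((640.5,-249,33)),np.round(state()[0]["ft_force"],1))
snap("wrist","w26")
E
```

```text
t: 37.65
eef_pos: [641.6, -249.9, 42.8]
tcp_rot: [-0.201, 2.185, -2.114]
ft_force: [0.8, 0.4, -1.1]
grip_width: 0.608
[ 641.6 -249.9   42.8] -1.411 [ 0.7  9.8 -0.7] [ 0.8  0.4 -1.1]
```

View pics/w26.png

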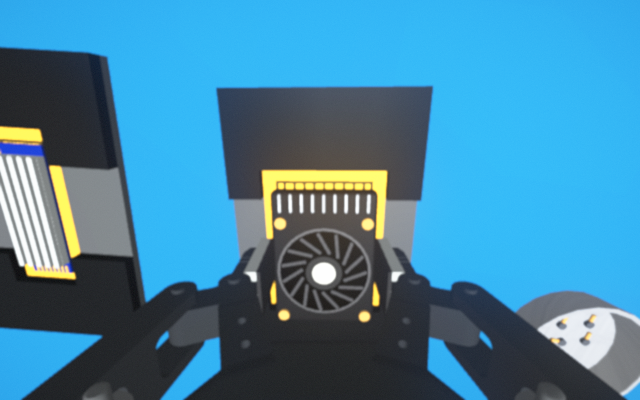

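```bash
python3 - <<'E'
from h import *
c=cam("wrist"); n=np.array([np.cos(.168),np.sin(.168)])
print("tray c by cut",ray(c,(324.5,170.5),13)[0,:2]-44*n,"fan c",ray(c,(324.5,190.5),27)[0,:2]-37*n, ray(c,(324.5,190.5),23)[0,:2]-37*n)
E
python3 -m inch '[[1,0,3,0,0],[1,0,2,0,0],[1,0,1,0,0],[1,0,0,0,0],[1,0,0,0,0]]'; python3 - <<'E'
from h import *
print(np.round(state()[1],1),tyaw(),totool((640.5,-249,33)),np.round(state()[0]["ft_force"],1),np.round(state()[0]["torque"],2))
E
```

```text
tray c by cut [ 640.36902564 -248.99534055] fan c [ 640.62179671 -249.35931646] [ 639.46783816 -249.41478747]
t: 38.33
eef_pos: [641.5, -249.7, 36.5]
tcp_rot: [-0.201, 2.185, -2.114]
ft_force: [0.4, -0.1, -0.8]
grip_width: 0.612
[ 641.5 -249.7   36.5] -1.411 [ 0.8  3.6 -0.7] [ 0.4 -0.1 -0.8] [ 0.01 -0.01 -0.03]
```

The fan and the tray agree to within 1 mm. I'll ease down until contact.

```bash
python3 -m inch '[[1,0.5,1,0,0],[1,0,1,0,0],[1,0,0.7,0,0],[1,0,0.5,0,0],[1,0,0,0,0]]'; python3 - <<'E'
from h import *
print(np.round(state()[1],1),tyaw(),np.round(state()[0]["ft_force"],1),np.round(state()[0]["torque"],2))
E
```

```text
t: 38.95
eef_pos: [641.0, -249.8, 33.6]
tcp_rot: [-0.201, 2.184, -2.114]
ft_force: [-1.1, 0.6, 1.0]
grip_width: 0.613
[ 641.  -249.8   33.6] -1.411 [-1.1  0.6  1. ] [ 0.03  0.11 -0.02]
```

```bash
python3 -m inch '[[1,0,0.8,0,0],[1,0,0.8,0,0],[1,0,0.5,0,0],[1,0,0,0,0],[1,0,0,0,0]]';  python3 -m inch '[[-1,0,0,0,0],[-1,0,0,0,0],[-1,0,0,0,0],[-1,0,0,0,0],[-1,0,-25,0,0]]'; python3 -m inch '[[-1,0,-45,0,0],[-1,0,-50,0,0],[-1,0,-30,0,0],[-1,0,0,0,0],[-1,0,0,0,0]]'; python3 - <<'E'
from h import *
print(np.round(state()[1],1),tyaw())
c,I,D=snap("wrist","w27")
for uv in ((324,120),(324,150),(324,185),(324,215),(300,160),(345,160)): print(uv,np.round(dep(c,uv,D)[0],1))
E
```

```text
t: 39.58
eef_pos: [641.1, -249.8, 33.4]
tcp_rot: [-0.2, 2.183, -2.114]
ft_force: [-0.8, 0.1, 2.3]
grip_width: 0.613
t: 40.2
eef_pos: [640.8, -250.1, 55.9]
tcp_rot: [-0.204, 2.187, -2.113]
ft_force: [0.1, -1.3, 1.0]
grip_width: 1.004
t: 40.83
eef_pos: [644.7, -254.2, 185.0]
tcp_rot: [-0.203, 2.187, -2.114]
ft_force: [0.2, 0.5, 0.3]
grip_width: 0.998
[ 644.7 -254.2  185. ] -1.411
(324, 120) [ 705.5 -237.6   13.2]
(324, 150) [ 675.8 -242.2    7. ]
(324, 185) [ 642.  -248.    17.7]
(324, 215) [ 608.9 -253.3   16.7]
(300, 160) [ 662.8 -219.7   13.7]
(345, 160) [ 670.5 -264.8   14.6]
```

View pics/w27.png

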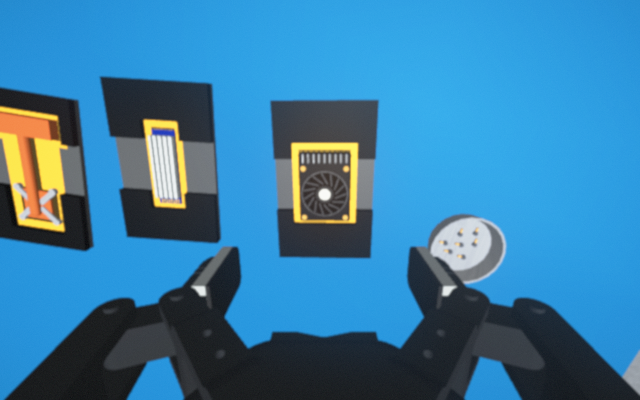

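The fan is square in its tray at (325,183), with its top at about 17–18 mm (6 + 12). Now a final check of everything from the fixed cameras.

```bash
python3 - <<'E'
from h import *
c,I,D=snap("scene","s2"); I0=cv2.imread("pics/scene0.png")
H,H0=hsv(I),hsv(I0)
def red(H): m=(((H[...,0]<6)|(H[...,0]>174))&(H[...,1]>180)&(H[...,2]>120)); m=sub(m.astype(np.uint8),460,250,500,300); y,x=np.nonzero(m); return x.mean(),y.mean()
def dish(I): m=sub(notblue(I),130,185,180,228); y,x=np.nonzero(m); return x.mean(),y.mean(),len(x)
print("driver px",np.round(red(H0),1),np.round(red(H),1)); print("dish",np.round(dish(I0),1),np.round(dish(I),1))
cv2.imwrite("pics/s2c.png",cv2.resize(I[190:335,130:500],None,fx=2.1,fy=2.1,interpolation=cv2.INTER_CUBIC))
E
```

```text
driver px [477.9 274. ] [477.9 274. ]
dish [154.8 207.9 726. ] [156.3 205.2 859. ]
```

View pics/s2c.png

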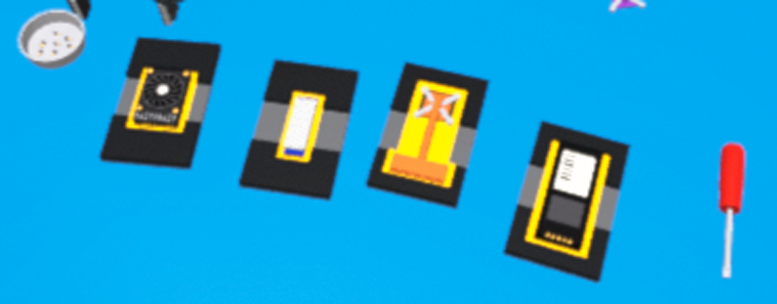

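All four parts are square in their cut-outs in the scene view. The dish mask shifted only because a fingertip overlaps it in the picture. The dish itself is where it was, at (155,208), and the screwdriver's pixels are unchanged. Handing in.

```bash
python3 - <<'E'
from station import ctrl
print(ctrl.close_job())
E
```

```text
the job is handed in; nothing more can be done
None
```

I put the heat sink, SSD, battery and fan into their own trays, in that order, and handed the job in at about 41 s of the 96 s. Each part was lowered to the floor before I released it. The hand-in gives no verdict, so what follows is from my last pictures.

- **Fit:** After release, the wrist and scene views show all four parts square in their cut-outs with the gaps roughly even. The heat sink's fins are in the wide end.
- **Heights:** By depth, the battery's top was about 7 mm above its tray top everywhere, and the fan's top was at 17–18 mm at the two centre-line points on it. Both match lying on the 6 mm floor. A few points near the fan's edges read 7–15 mm, which I took as the cut-out floor and blurred edges. For the heat sink and SSD I have only the pictures and the release heights.
- **Screwdriver and dish:** The screwdriver's pixels did not change. The dish's mask centre shifted by about 3 px, because a fingertip overlapped it in the picture. By eye, the dish had not moved.
- **What disagreed:** The tool crept up to about 0.05 rad off vertical while carrying the battery and fan, so one edge of each touched down first and the part settled on release. Tray positions from off-centre views differed by up to about 5 mm, so for the SSD, battery and fan I re-measured each tray from close above before placing.

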